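# Gauge the fossil bone and hang the gauge up

### The job

Take the yellow height gauge out of its sloping cradle and stand it upright astride the fossil bone, both legs flat on the steel plate and the sprung foot on the crown of the bone at the blue band, and keep it there about a second so that it reads the height. Then hang the gauge by its black grip bar across both prongs of the red hook and let go, so that it hangs still. Do not shift the fossil, and leave the bottle, the ammonite and the brush where they are.

Things in the scene. Friction and masses are not known exactly. Their poses are not given: they have to be found in the camera images.
- gauge: Yellow upright frame 124 (y) x 36 (x) x 148 mm (z), 0.47 kg, same either way round. Origin: midway between its legs' undersides, z up to the bar. Legs at y = 50 to 62 mm each side, 100 mm free between; bridge at z = 54 to 66, open window at z = 66 to 126, grip bar on top. Starts leaning in the cradle, top tilted 30 degrees to the cradle's -x.
- gauge_handle (a point): Centre of the gauge's black grip bar: 14 mm thick (gauge x), 22 mm tall (gauge z), 124 mm long (gauge y); 137 mm above the gauge's origin along its z. Axes as the gauge's.
- gauge_foot (a joint): Gauge reading (m): how far its sprung foot (steel disc, 22 mm across, midway between the legs) is pushed up. 0 = level with the legs' undersides, at most 0.047. With the legs on a flat plate it is the height of what is under the foot. A spring (1 to 3 N) pushes it down.
- foot_tip (a point): Centre of the underside of the gauge's sprung foot; on the gauge's z axis.
- specimen: Loose brown fossil limb bone lying in a white plaster bed: 170 mm long (x), 56 mm wide (y), 43 mm tall at its knobbly ends, 0.6 kg. Origin: centre of the bed's underside; x along the bone. The bone's shaft is a cylinder of radius 17 mm, its crown 39 mm above the origin.
- band (a point): Middle of the blue painted band (14 mm wide) round the bone's shaft, on its crown: 22 mm along specimen x and 39 mm above the specimen's underside. Axes as the specimen's.
- plate: Fixed dark steel measuring plate under the specimen, 220 mm (x) by 200 mm (y), 16 mm thick. Origin: centre of its underside; its top is at z = 16 mm.
- cradle: Fixed plywood cradle with a sloping back, base 150 mm (x) by 160 mm (y), 95 mm high. Origin: centre of the underside. The gauge leans on its slope with its legs on two dark ledges, and comes out freely along the gauge's own z.
- hook: Fixed double hook: dark stand, two parallel red prongs pointing to its -x, 68 mm apart (y = -34 and 34 mm), 8 mm thick, top 186 mm above the table. Origin: on the table under the seat. Their crossbar and post stand at x = 85 to 99 mm, no higher than the prongs. The tips turn up at x = -28 mm and end 22 mm above the prongs' top.
- hook_seat (a point): Point midway between the two prongs, level with their top (186 mm above the table), 28 mm behind the upturned tips. A hung gauge has its bar (along hook y) across both prongs here, its bar's centre 11 mm above this point. Axes as the hook's.
- bottle: Bystander: standing amber bottle, 60 mm across, 130 mm tall. Origin: centre of its underside.
- ammonite: Bystander: flat grey-brown round fossil, 80 mm across, 22 mm high. Origin: centre of its underside.
- brush: Bystander: brush lying on the table in front of the robot, to its right. Origin: its underside, about its middle; x along the brush.
Mind the look-alikes: they are no part of the job. What is shaped like the specimen but pink is not meant.

How it is judged (in metres and radians):
On the way:
1. the gauge stands upright on the plate astride the bone, its foot on the blue band and reading the bone's height (39 mm within 2.5 mm), for half a second (value of joint gauge_foot between 0.0365 and 0.0415 m and angle between gauge's own z axis and vertical below 0.05 rad and x of foot_tip in the frame of band between -0.01 and 0.01 m and y of foot_tip in the frame of band between -0.01 and 0.01 m and z of gauge in the frame of plate between 0.012 and 0.0185 m and contact force between gauge and plate above 0.3 N), for 0.5 s.
At the end, for the whole second after the job is handed in: The gauge hangs still by its bar across both prongs: bar centre 6 to 17 mm above the prongs, within 20 mm of their middle sideways, between the tips and 55 mm behind the seat; upright within 7 degrees, foot sprung back to zero (3 mm); the fossil within 12 mm of its start (x of gauge_handle in the frame of hook_seat between -0.026 and 0.055 m and y of gauge_handle in the frame of hook_seat between -0.02 and 0.02 m and z of gauge_handle in the frame of hook_seat between 0.006 and 0.017 m and angle between gauge's own z axis and vertical below 0.12 rad and contact force between gauge and hook above 1.5 N and linear speed of gauge below 0.03 m/s and angular speed of gauge below 0.4 rad/s and value of joint gauge_foot below 0.003 m and distance of specimen from where it was at the start of the episode below 0.012 m); the robot touches nothing.
It fails at once if the fossil specimen is shifted by more than 12 mm (distance of specimen from where it was at the start of the episode above 0.012 m).
It fails at once if the bottle is moved by more than 25 mm (distance of bottle from where it was at the start of the episode above 0.025 m).
It fails at once if the ammonite is moved by more than 25 mm (distance of ammonite from where it was at the start of the episode above 0.025 m).
It fails at once if the brush is moved by more than 25 mm (distance of brush from where it was at the start of the episode above 0.025 m).
It also fails if it takes over 64 s, if anything falls off the work surface, if the arm or the gripper's body presses on something with over 40 N, if the wrist force passes 120 N, or if a joint passes its speed limit or range.

### The arm

A 6-joint arm with a two-finger parallel gripper is mounted at the origin on the work surface. World frame = base frame: x ahead of the robot, y to its left, z up, the work surface at z = 0. Lengths are in m, angles in degrees, forces in N, time in s.
With the tool pointing down it reaches from about 0.35 to 0.95 m from the base axis. Payload 17.4 kg.
Tool frame: the origin (TCP) lies on the centre line of the jaws, within the pads' length; the fingertips stand arm.finger_overhang ahead of it and the grasp point (between the pads) is the TCP (arm.finger_overhang is the distance from the TCP to the fingertips, in m); z points along the fingers, y is the line along which they close (so a half turn about z gives the same grasp; the last joint's range is limited). The gripper opens to 93 mm and grips with 3 to 60 N. Pads are 15 mm wide; open, the fingers measure 128 mm over their backs; the gripper's body (75 mm by 188 mm) begins 65 mm behind the grasp point.
Start: joints at [62.292, 6.646, 82.598, -0, 90.757, -2.166], TCP at [0.291, 0.609, 0.238] pointing down, gripper open.
Joint ranges: [-162.19, 162.19], [-47.58, 125.68], [4.15, 143.07], [-65.23, 245.23], [0.69, 171.88], [-170.13, 170.13]. Speed limits (degrees/s): [108.29, 108.29, 127.2, 180, 180, 180].

### API

Orientations are given as a 3x3 rotation matrix whose columns are the frame's x, y, z axes.
In Python, from workcell import arm gives the robot as it stands. The module is installed in compiled form; this text tells all that it offers.
- The arm moves only by the tool send_rows, never from a script. Its argument "rows" is a list of rows, each a list of 3 entries, a list of its own where there are three numbers: the shift along the tool's x, y, z as a fraction of full scale, then the turn, a rotation vector about the tool's x, y, z as a fraction of full scale, then the opening, from 0 (shut) to 1 (fully open). A call has 1 to 8 rows; each row shifts and turns the commanded pose from where the row before left it, along the tool's axes as they then stand; what a row does not reach is not made up. Full scale, the value 1, is 0.03 m for a shift and 0.15 rad for a turn. A row lasts 1/10 s, in which the tool goes at most 50 mm and 8.59 degrees, less where a joint would pass 70% of its speed; a pose out of reach is approached as far as the arm can. A call with a number of a shift or a turn outside -1 to 1 is refused whole. A call with a gripper value outside its range is refused whole. The fingers move at their own pace and stop on an object; the grip force is fixed at half the most. Time passes only in rows, so rows that do not move let the fingers close. It gives the time, the measured TCP pose, the force, the opening and the grip force at its end, in the units of the state.
- arm.sense(): the state, without advancing time (a new reading comes with each control period).
- arm.get_image(name): name is "scene" or "top"; returns (picture, depth): 384x512x3 uint8, blue, green, red; 384x512 float32, m along the optical axis (not along the pixel's ray), 0 where there is no reading.
- arm.camera_model(name): a dict with "mtx" (3x3 intrinsics, pixels), "R" (3x3) and "t" (3): a world point X has camera coordinates R X + t. Camera axes: x right, y down, z forward; pixel columns grow to the right and rows downward; lengths in m; the calibration is good to about 2 mm. A picture is of the moment at which its call begins. camera_model takes no time and is no camera call.
- arm.close_job(): hands the job in; it is judged then, once.
The state is a dict: "clock": time; "qpos": joint angles; "qd": joint speeds; "tau": joint torques, N m; "eef_pos": TCP position; "ee_rot": TCP orientation; "ft_force": force on the tool from outside, world axes, zero at the start; "moment": the same for the moment, N m; "gripper_width": finger opening in m; "grasp_force": force on a finger pad.
Only numpy, scipy, OpenCV 4.12 (cv2) and the standard library are available. Lean on these libraries where they do the work, as an engineer would, in place of code of your own. Each camera call takes 0.05 s, during which the arm holds its last target. There are 200 camera calls.

## Working session

There is one attempt and no reset: what is moved stays moved. The work goes in short steps, Python scripts to look and compute and a tool call to move; the robot and the scene stay as the last step left them, time stands still between calls to the robot, and variables do not carry over. Pictures are saved under pics/ and viewed, at most 10 in all, crops included, and the job is handed in when it is done.

Besides the shell and the picture viewer there is one more tool, called after "Call:" as a command line: name --argument value ..., lists and objects as JSON in quotes. send_rows: Moves the arm, as the interface text tells. Shift numbers are shares of 0.03 m and turn numbers shares of 0.15 rad, none past 1 either way. Its arguments: {"type":"object","properties":{"rows":{"type":"array"}},"required":["rows"]}

```bash
mkdir -p pics; cat > h.py <<'E'
import numpy as np, cv2
from workcell import arm
def grab(tag):
    out={}
    for n in ("scene","top"):
        im,d=arm.get_image(n); cv2.imwrite(f"pics/{tag}_{n}.png",im); np.save(f"pics/{tag}_{n}.npy",d)
        out[n]=(im,d)
    return out
def load(tag,n): return cv2.imread(f"pics/{tag}_{n}.png"),np.load(f"pics/{tag}_{n}.npy")
def pts(n,d):
    c=arm.camera_model(n);K,R,t=np.array(c["mtx"]),np.array(c["R"]),np.array(c["t"])
    v,u=np.mgrid[:d.shape[0],:d.shape[1]]
    P=np.stack([(u-K[0,2])/K[0,0]*d,(v-K[1,2])/K[1,1]*d,d],-1)
    return (P-t)@R
E
python3 - <<'E'
from h import *
o=grab("a")
cv2.imwrite("pics/a_both.png",cv2.resize(np.hstack([o["scene"][0]]),(800,600)))
cv2.imwrite("pics/a_topb.png",cv2.resize(o["top"][0],(800,600)))
for n in o:
    c=arm.camera_model(n); print(n,np.round(c["mtx"],1).tolist(),np.round(-np.array(c["R"]).T@c["t"],3),(o[n][1]>0).mean())
print(arm.finger_overhang); s=arm.sense();print(s["eef_pos"],np.round(s["ee_rot"],3),s["clock"],s["ft_force"])
E
```

```text
scene [[372.0, 0.0, 255.0], [0.0, 372.0, 189.3], [0.0, 0.0, 1.0]] [1.034 0.147 0.939] 0.9959004720052084
top [[353.3, 0.0, 252.8], [0.0, 353.3, 197.5], [0.0, 0.0, 1.0]] [0.487 0.034 1.023] 0.9959360758463541
0.019
[0.29097556 0.60890797 0.23700765] [[-0.902  0.431 -0.   ]
 [ 0.431  0.902 -0.001]
 [ 0.    -0.001 -1.   ]] 0.1 [-0.33797535 -0.1058726   0.75482624]
```

View pics/a_both.png

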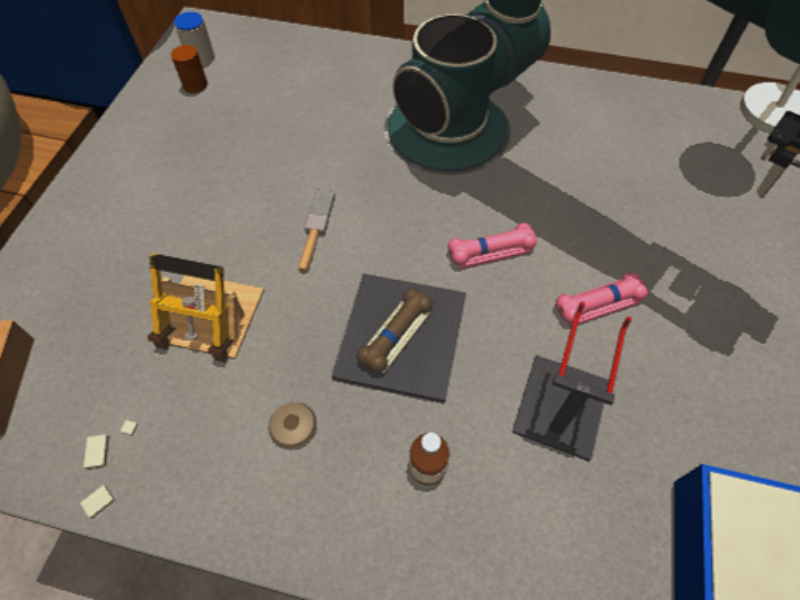

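View pics/a_topb.png

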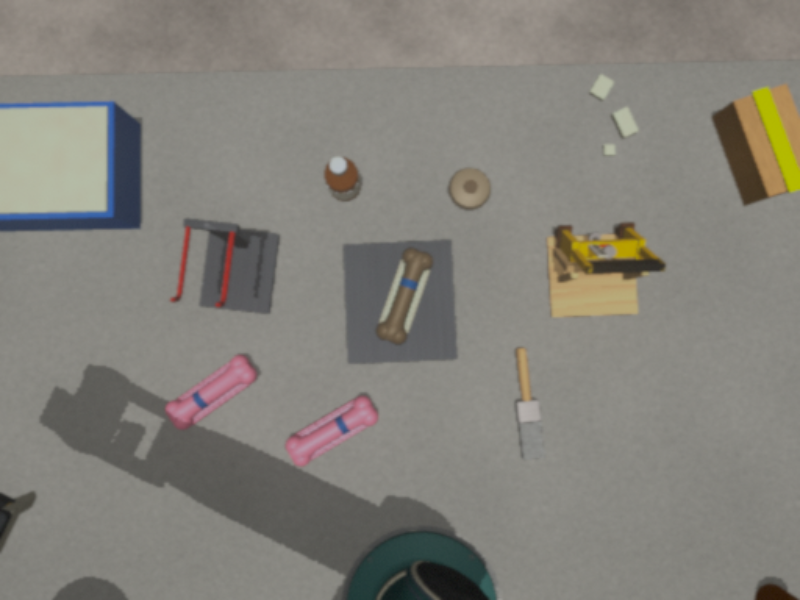

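The scene view shows the gauge at (190,305), the brown bone on its plate at (395,330), the red hook at (590,350), the ammonite at (292,425), the bottle at (430,460) and the brush at (317,230). Three things are bone-shaped: brown in the top view at (405,297), pink at (210,390) and pink at (332,430). The brown one is meant, because it lies on the steel plate in a white bed.

```bash
python3 - <<'E'
from h import *
def rep(name,P): print(name,len(P),"mean",P.mean(0).round(4),"min",P.min(0).round(3),"max",P.max(0).round(3))
def rect(P): 
    r=cv2.minAreaRect((P[:,:2]*1000).astype(np.float32)); return np.round(r[0],1),np.round(r[1],1),round(r[2],2)
for n in ("scene","top"):
    im,d=load("a",n);P=pts(n,d);h=cv2.cvtColor(im,cv2.COLOR_BGR2HSV).astype(int);H,S,V=h[...,0],h[...,1],h[...,2]
    ok=(d>0); X,Y,Z=P[...,0],P[...,1],P[...,2]
    print("==",n,"table z",np.median(Z[ok&(X>.3)&(X<.7)&(abs(Y)<.5)]))
    red=ok&((H<5)|(H>175))&(S>180)&(V>90)&(Z>.15)&(Y>.1)&(X>.2); rep("red",P[red]);
    Q=P[red]; 
    Q=Q[Q[:,2]<.195]; print("prong rect",rect(Q)); 
    lab,best=cv2.kmeans(Q[:,:2].astype(np.float32),2,None,(3,50,1e-6),5,cv2.KMEANS_PP_CENTERS)[1:],0
    L=lab[0].ravel()
    for k in (0,1):
        q=Q[L==k]; l=cv2.fitLine(q[:,:2].astype(np.float32),cv2.DIST_HUBER,0,.01,.01).ravel(); rep(" prong",q); print("  line",l.round(4),"zmed",np.median(q[:,2]))
    tip=P[red&(Z>.198)]; 
    if len(tip): rep("tips",tip)
    plate=ok&(V<95)&(S<90)&(Z>.010)&(Z<.022)&(abs(Y-.06)<.17)&(X>.38)&(X<.72); rep("plate",P[plate]); print(rect(P[plate]))
    blue=ok&(H>100)&(H<125)&(S>120)&(Z>.02)&(Z<.08)&(abs(Y-.06)<.1)&(X>.4)&(X<.7); rep("band",P[blue])
    bone=ok&(Z>.035)&(Z<.08)&(abs(Y-.05)<.1)&(X>.4)&(X<.7); rep("bone",P[bone]); print(rect(P[bone]))
    g=ok&(Y<-.22)&(Y>-.5)&(X>.35)&(X<.75)
    bar=g&(V<70)&(Z>.10); rep("bar",P[bar]); print(rect(P[bar]))
    yel=g&(H>18)&(H<32)&(S>190)&(Z>.03); rep("yel",P[yel])
    base=g&(Z>.003)&(Z<.03)&(H>8)&(H<28)&(S>70); rep("base",P[base]); print(rect(P[base]), np.median(P[base][:,2]))
im,_=load("a","top")
a=cv2.resize(im[145:240,205:305],(400,380),interpolation=cv2.INTER_CUBIC);b=cv2.resize(im[130:225,340:440],(400,380),interpolation=cv2.INTER_CUBIC)
cv2.imwrite("pics/crop.png",np.hstack([a,b]))
E
```

```text
== scene table z 0.001297431897330705
red 247 mean [0.6026 0.3268 0.1864] min [0.543 0.283 0.181] max [0.665 0.369 0.21 ]
prong rect (array([605.1, 325.5]), array([ 73.4, 111.5]), 82.55)
 prong 121 mean [0.6102 0.359  0.1852] min [0.555 0.35  0.182] max [0.665 0.369 0.189]
  line [ 0.9912 -0.1325  0.6102  0.359 ] zmed 0.18515718901118855
 prong 115 mean [0.5997 0.292  0.1857] min [0.545 0.283 0.181] max [0.654 0.302 0.191]
  line [ 0.9909 -0.1346  0.5997  0.292 ] zmed 0.1854420008354226
tips 11 mean [0.5488 0.3364 0.2071] min [0.543 0.297 0.204] max [0.554 0.369 0.21 ]
plate 3700 mean [0.5642 0.0338 0.0161] min [ 0.383 -0.072  0.01 ] max [0.667 0.13  0.022]
(array([525. ,  28.5]), array([281.2, 198.1]), 1.1)
band 47 mean [0.5837 0.0162 0.0527] min [0.574 0.    0.043] max [0.593 0.029 0.059]
bone 895 mean [0.5707 0.0223 0.051 ] min [ 0.481 -0.03   0.035] max [0.65  0.073 0.06 ]
(array([564. ,  21.6]), array([ 56.6, 170.6]), 69.59)
bar 381 mean [ 0.5957 -0.3256  0.1586] min [ 0.581 -0.386  0.145] max [ 0.605 -0.262  0.168]
(array([ 592.6, -323.8]), array([ 23.4, 124.1]), 2.11)
yel 605 
[... 820 characters left out ...]
122 0.022]
(array([565.3,  25.4]), array([187.9, 184.2]), 2.98)
band 30 mean [0.581  0.0119 0.0541] min [0.576 0.001 0.049] max [0.587 0.023 0.057]
bone 945 mean [0.5592 0.0205 0.0517] min [ 0.474 -0.031  0.035] max [0.647 0.072 0.062]
(array([560.1,  20.2]), array([ 56.3, 172.7]), 69.4)
bar 303 mean [ 0.5911 -0.3298  0.1609] min [ 0.581 -0.384  0.147] max [ 0.602 -0.276  0.168]
(array([ 591. , -330.3]), array([ 20.7, 108.2]), 0.93)
yel 404 mean [ 0.6308 -0.3319  0.0962] min [ 0.595 -0.384  0.055] max [ 0.67  -0.263  0.162]
base 1629 mean [ 0.5685 -0.3216  0.0085] min [ 0.519 -0.409  0.003] max [ 0.677 -0.246  0.03 ]
(array([ 597.3, -326.9]), array([155.4, 160.2]), 2.14) 0.008132846934805406
```

View pics/crop.png

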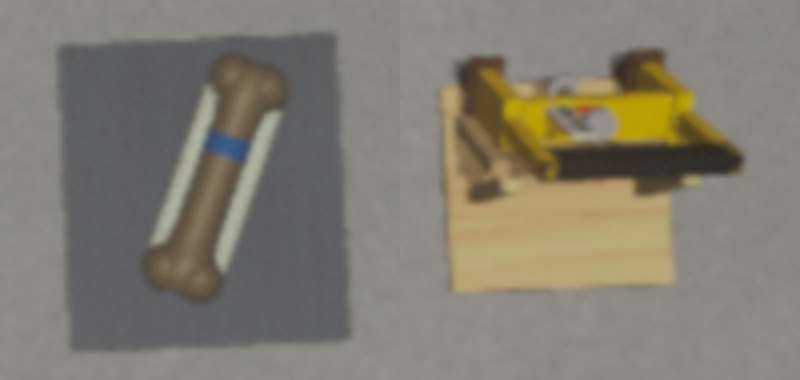

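The crop confirms the brown bone, with its blue band at (227,147), and the yellow gauge leaning in the cradle with its black bar at (645,160). Next I refine the bar pose and work out the first move.

```bash
cat >> h.py <<'E'
from scipy.spatial.transform import Rotation as Ro
def gframe(yaw,tilt=0):
    return (Ro.from_euler("z",yaw,degrees=True)*Ro.from_euler("y",-tilt,degrees=True)).as_matrix()  # cols gx,gy,gz; top leans to -x
def tool(G): return np.stack([G[:,1],G[:,0],-G[:,2]],1)
def go(p,R,s=None):
    s=s or arm.sense(); Rc=np.array(s["ee_rot"]); pc=np.array(s["eef_pos"])
    rv=Ro.from_matrix(Rc.T@R).as_rotvec()
    print("turn total/0.15",(rv/.15).round(3)," shift-after-turn/0.03",(R.T@(np.array(p)-pc)/.03).round(3)," shift now-frame",(Rc.T@(np.array(p)-pc)/.03).round(3))
E
python3 - <<'E'
from h import *
for n in ("scene","top"):
    im,d=load("a",n);P=pts(n,d);h=cv2.cvtColor(im,cv2.COLOR_BGR2HSV).astype(int);V=h[...,2];H=h[...,0];S=h[...,1]
    X,Y,Z=P[...,0],P[...,1],P[...,2]
    g=(d>0)&(Y<-.22)&(Y>-.5)&(X>.35)&(X<.75)
    G=gframe(2.0,30)
    B=P[g&(V<70)&(Z>.10)]; q=B@G
    print(n,"bar gx",np.percentile(q[:,0],[2,10,50,90,98]).round(4),"gy",np.percentile(q[:,1],[0,2,50,98,100]).round(4),"gz",np.percentile(q[:,2],[0,2,10,50,90,98,100]).round(4))
    y=P[g&(H>18)&(H<32)&(S>190)&(Z>.03)]@G
    print("yel gx",np.percentile(y[:,0],[1,5,50,95,99]).round(4),"gy",np.percentile(y[:,1],[0,1,99,100]).round(4),"gz",np.percentile(y[:,2],[0,1,50,99,100]).round(4))
    f=q[:,0]>np.percentile(q[:,0],70)-0.004
    # yaw/tilt check by plane normal of front bar face
    c=B-B.mean(0); print("bar long axis",np.linalg.svd(c,full_matrices=False)[2][0].round(4))
Rt=tool(gframe(2,30)); print(Rt.round(3)); go([.5,-.35,.35],Rt)
E
```

```text
scene bar gx [0.5752 0.5792 0.5862 0.5884 0.5893] gy [-0.4063 -0.4006 -0.3464 -0.2868 -0.2822] gz [-0.1689 -0.167  -0.1645 -0.1538 -0.147  -0.1461 -0.1454]
yel gx [0.5636 0.5697 0.5926 0.5988 0.6   ] gy [-0.4068 -0.4058 -0.2828 -0.2817] gz [-0.289  -0.2874 -0.23   -0.1607 -0.1479]
bar long axis [ 0.0314 -0.9995 -0.0027]
top bar gx [0.5734 0.5762 0.5832 0.5862 0.5869] gy [-0.4048 -0.4003 -0.35   -0.2985 -0.2966] gz [-0.1673 -0.163  -0.1594 -0.1482 -0.1458 -0.1447 -0.1443]
yel gx [0.5638 0.5663 0.5862 0.5967 0.598 ] gy [-0.4051 -0.4047 -0.2856 -0.2842] gz [-0.2806 -0.2751 -0.2283 -0.1599 -0.1523]
bar long axis [-0.0129  0.9999  0.0082]
[[-0.035  0.865  0.5  ]
 [ 0.999  0.03   0.017]
 [ 0.     0.5   -0.866]]
turn total/0.15 [-3.141 -1.898  7.095]  shift-after-turn/0.03 [-32.187   6.947  -0.338]  shift now-frame [-20.068 -25.839  -3.742]
```

Call:
send_rows --rows '[[[0,0,-1],[0,0,0],0.7],[[0,0,-1],[0,0,0],0.7],[[0,0,-1],[0,0,0],0.7],[[-0.6,-1,-0.7],[0,0,0],0.7],[[-0.7,-1,0],[0,0,0],0.7],[[-0.8,-1,0],[0,0,0],0.7],[[-0.8,-1,0],[0,0,0],0.7],[[-0.8,-1,0],[0,0,0],0.7]]'

```text
clock: 0.9
eef_pos: [0.3265, 0.4243, 0.3483]
ee_rot: [[-0.902, 0.431, -0.0], [0.431, 0.902, -0.0], [0.0, -0.0, -1.0]]
ft_force: [1.0, 0.0, -0.0]
gripper_width: 0.065
grasp_force: 0.0
```

Call:
send_rows --rows '[[[-0.8,-1,0],[0,0,0],0.7],[[-0.8,-1,0],[0,0,0],0.7],[[-0.8,-1,0],[0,0,0],0.7],[[-0.8,-1,0],[0,0,0],0.7],[[-0.8,-1,0],[0,0,0],0.7],[[-0.8,-1,0],[0,0,0],0.7],[[-0.8,-1,0],[0,0,0],0.7],[[-0.8,-1,0],[0,0,0],0.7]]'

```text
clock: 1.7
eef_pos: [0.3962, 0.125, 0.3485]
ee_rot: [[-0.902, 0.431, 0.0], [0.431, 0.902, 0.0], [-0.0, 0.0, -1.0]]
ft_force: [0.3, 0.6, -0.0]
gripper_width: 0.0652
grasp_force: 0.0
```

Call:
send_rows --rows '[[[-0.8,-1,0],[0,0,0],0.7],[[-0.8,-1,0],[0,0,0],0.7],[[-0.8,-1,0],[0,0,0],0.7],[[-0.8,-1,0],[0,0,0],0.7],[[-0.8,-1,0],[0,0,0],0.7],[[-0.8,-1,0],[0,0,0],0.7],[[-0.8,-1,0],[0,0,0],0.7],[[-0.8,-1,0],[0,0,0],0.7]]'

```text
clock: 2.5
eef_pos: [0.466, -0.1746, 0.3485]
ee_rot: [[-0.902, 0.431, -0.0], [0.431, 0.902, 0.0], [0.0, -0.0, -1.0]]
ft_force: [0.2, -0.1, -0.1]
gripper_width: 0.0652
grasp_force: 0.0
```

Call:
send_rows --rows '[[[0,0,0],[-0.35,-0.21,0.79],0.7],[[0,0,0],[-0.35,-0.21,0.79],0.7],[[0,0,0],[-0.35,-0.21,0.79],0.7],[[0,0,0],[-0.35,-0.21,0.79],0.7],[[0,0,0],[-0.35,-0.21,0.79],0.7],[[0,0,0],[-0.35,-0.21,0.79],0.7],[[0,0,0],[-0.35,-0.21,0.79],0.7],[[0,0,0],[-0.35,-0.21,0.79],0.7]]'

```text
clock: 3.3
eef_pos: [0.4659, -0.173, 0.3484]
ee_rot: [[-0.147, 0.879, 0.454], [0.989, 0.141, 0.045], [-0.024, 0.455, -0.89]]
ft_force: [0.6, -0.1, -0.6]
gripper_width: 0.0651
grasp_force: 0.0
```

```bash
python3 - <<'E'
from h import *
s=arm.sense();print(s["clock"],s["eef_pos"],s["qpos"],s["ft_force"],s["gripper_width"])
G=gframe(2,30); c=G@[.5805,-.3443,-.1565]; print("bar",c, "gauge origin",c-.137*G[:,2])
R=tool(G); go(c+.09*G[:,2],R,s)
E
```

```text
3.3 [ 0.46591643 -0.17297668  0.34840498] [-32.6378632  -31.09481054 107.25242727  16.57833236  82.29148952
 -40.49208157] [ 0.63233691 -0.14841572 -0.56171422] 0.06510618531718727
bar [ 0.59263973 -0.32381443  0.15471702] gauge origin [ 0.661098   -0.32142382  0.03607154]
turn total/0.15 [-0.33  -0.215  0.734]  shift-after-turn/0.03 [-5.172  0.276  4.614]  shift now-frame [-5.329 -0.079  4.44 ]
```

Call:
send_rows --rows '[[[0,0,0],[-0.33,-0.21,0.73],0.7],[[-1,0,0],[0,0,0],0.7],[[-1,0,0],[0,0,0],0.7],[[-1,0,0],[0,0,0],0.7],[[-1,0.2,0.5],[0,0,0],0.7],[[-1,0.1,1],[0,0,0],0.7],[[-0.15,0,1],[0,0,0],0.7],[[0,0,1],[0,0,0],0.7]]'

```text
clock: 4.1
eef_pos: [0.5327, -0.326, 0.2605]
ee_rot: [[-0.039, 0.867, 0.497], [0.999, 0.035, 0.019], [-0.001, 0.497, -0.867]]
ft_force: [-0.1, -0.5, 0.2]
gripper_width: 0.0652
grasp_force: 0.0
```

```bash
python3 - <<'E'
from h import *
o=grab("b")
s=arm.sense()
G=gframe(2,30); c=G@[.5805,-.3443,-.1565]; R=tool(G); go(c+.09*G[:,2],R,s);go(c,R,s); print(np.array(s["ee_rot"]).round(3))
# check gauge unmoved: yellow, bar in both
for n in o:
    im,d=o[n];P=pts(n,d);h=cv2.cvtColor(im,cv2.COLOR_BGR2HSV).astype(int)
cv2.imwrite("pics/b_crop.png",np.hstack([cv2.resize(o["scene"][0][110:240,60:200],(420,390)),cv2.resize(o["top"][0][110:240,320:460],(380,390))]))
E
```

```text
turn total/0.15 [-0.045 -0.04   0.028]  shift-after-turn/0.03 [-0.058  0.025  0.969]  shift now-frame [-0.064  0.031  0.969]
turn total/0.15 [-0.045 -0.04   0.028]  shift-after-turn/0.03 [-0.058  0.025  3.969]  shift now-frame [-0.082  0.052  3.968]
[[-0.041  0.869  0.494]
 [ 0.999  0.035  0.023]
 [ 0.003  0.494 -0.869]]
```

View pics/b_crop.png

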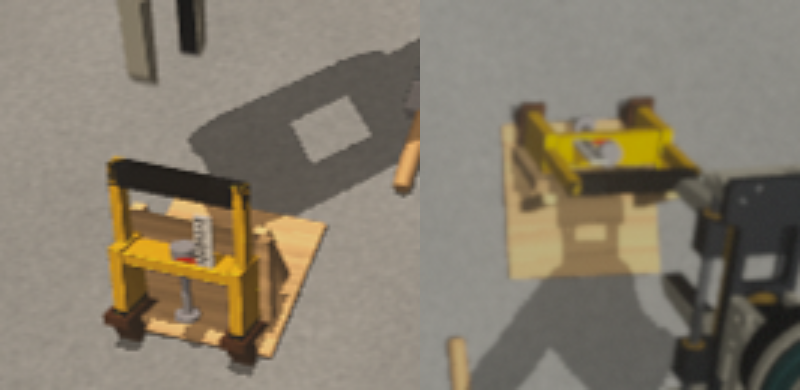

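The two crops show the gripper fingers above and behind the bar, with the gauge undisturbed (bar at (180,180) and (640,180)). Now I go down along the gauge's axis and close.

Call:
send_rows --rows '[[[-0.04,0.02,0.7],[-0.04,-0.04,0.03],0.7],[[-0.04,0.02,0.8],[0,0,0],0.7],[[0,0,0.8],[0,0,0],0.7],[[0,0,0.8],[0,0,0],0.7],[[0,0,0.5],[0,0,0],0.7],[[0,0,0.37],[0,0,0],0.7],[[0,0,0],[0,0,0],0.7]]'

```text
clock: 4.9
eef_pos: [0.5934, -0.3253, 0.1594]
ee_rot: [[-0.034, 0.864, 0.503], [0.999, 0.032, 0.014], [-0.004, 0.503, -0.864]]
ft_force: [0.6, 0.0, 0.3]
gripper_width: 0.0651
grasp_force: 0.0
```

```bash
python3 - <<'E'
from h import *
s=arm.sense()
G=gframe(2,30); c=G@[.5805,-.3443,-.1565]; go(c,tool(G),s); print(s["ft_force"],s["qpos"])
E
```

```text
turn total/0.15 [0.022 0.023 0.01 ]  shift-after-turn/0.03 [ 0.051 -0.099  0.122]  shift now-frame [ 0.051 -0.1    0.121]
[0.64523182 0.01975258 0.27910849] [-38.75176199  -4.70967463 105.0522214   22.61970617  57.85181604
 -49.22315892]
```

Call:
send_rows --rows '[[[0.05,-0.1,0.1],[0.02,0.02,0],0.5],[[0,0,0],[0,0,0],0],[[0,0,0],[0,0,0],0],[[0,0,0],[0,0,0],0],[[0,0,0],[0,0,0],0],[[0,0,0],[0,0,0],0],[[0,0,0],[0,0,0],0],[[0,0,0],[0,0,0],0]]'

```text
clock: 5.7
eef_pos: [0.592, -0.3241, 0.1557]
ee_rot: [[-0.036, 0.865, 0.5], [0.999, 0.032, 0.016], [-0.002, 0.5, -0.866]]
ft_force: [-5.7, 0.1, 1.8]
gripper_width: 0.0139
grasp_force: 30.0
```

Call:
send_rows --rows '[[[0,0,-0.3],[0,0,0],0],[[0,0,-0.5],[0,0,0],0],[[0,0,-0.8],[0,0,0],0],[[0,0,-1],[0,0,0],0],[[0,0,-1],[0,0,0],0],[[0,0,-1],[0,0,0],0],[[0,0,-1],[0,0,0],0],[[0,0,-1],[0,0,0],0]]'

```text
clock: 6.5
eef_pos: [0.4916, -0.3269, 0.329]
ee_rot: [[-0.036, 0.865, 0.5], [0.999, 0.032, 0.016], [-0.002, 0.501, -0.866]]
ft_force: [0.6, 0.2, -5.2]
gripper_width: 0.0138
grasp_force: 30.0
```

```bash
python3 - <<'E'
from h import *
s=arm.sense(); print(s["ft_force"],s["moment"],s["eef_pos"])
go([.582,.0135,.29],tool(gframe(-20.5)),s)
E
```

```text
[ 0.59846568  0.23143838 -5.23180967] [-0.12077565  0.89440703  0.04237968] [ 0.49160952 -0.32693837  0.32902528]
turn total/0.15 [ 3.452 -0.672  2.567]  shift-after-turn/0.03 [11.684 -1.152  1.301]  shift now-frame [11.236  2.32   2.812]
```

Call:
send_rows --rows '[[[0,0,0],[0.49,-0.1,0.37],0],[[0,0,0],[0.49,-0.1,0.37],0],[[0,0,0],[0.49,-0.1,0.37],0],[[0,0,0],[0.49,-0.1,0.37],0],[[0,0,0],[0.49,-0.1,0.37],0],[[0,0,0],[0.49,-0.1,0.37],0],[[0,0,0],[0.49,-0.1,0.37],0],[[0,0,0],[0,0,0],0]]'

```text
clock: 7.3
eef_pos: [0.4934, -0.3272, 0.3273]
ee_rot: [[0.355, 0.935, 0.001], [0.935, -0.355, -0.002], [-0.002, 0.002, -1.0]]
ft_force: [0.7, -0.1, -5.2]
gripper_width: 0.0136
grasp_force: 30.0
```

Call:
send_rows --rows '[[[0.7,-0.1,0],[0,0,0],0],[[1,-0.1,0],[0,0,0],0],[[1,-0.1,0],[0,0,0],0],[[1,-0.1,0],[0,0,0],0],[[1,-0.1,0],[0,0,0],0],[[1,-0.1,0],[0,0,0],0],[[1,-0.1,0],[0,0,0],0],[[1,-0.1,0],[0,0,0],0]]'

```text
clock: 8.1
eef_pos: [0.5522, -0.1017, 0.3275]
ee_rot: [[0.353, 0.936, 0.006], [0.936, -0.353, -0.002], [-0.0, 0.007, -1.0]]
ft_force: [0.9, -0.5, -4.9]
gripper_width: 0.0139
grasp_force: 30.0
```

Call:
send_rows --rows '[[[1,-0.1,0.3],[0,0,0],0],[[1,-0.1,0.3],[0,0,0],0],[[1,-0.1,0.3],[0,0,0],0],[[0.6,0,0.3],[0,0,0],0],[[0.3,0,0.1],[0,0,0],0],[[0,0,0],[0,0,0],0],[[0,0,0],[0,0,0],0],[[0,0,0],[0,0,0],0]]'

```text
clock: 8.9
eef_pos: [0.5857, 0.0087, 0.2881]
ee_rot: [[0.355, 0.935, 0.004], [0.935, -0.355, -0.003], [-0.002, 0.005, -1.0]]
ft_force: [0.8, 0.8, -5.4]
gripper_width: 0.014
grasp_force: 30.0
```

```bash
python3 - <<'E'
from h import *
o=grab("c")
s=arm.sense(); print(s["ft_force"],s["eef_pos"],s["clock"])
go([.582,.0135,.29],tool(gframe(-20.5)),s)
# gauge pose while held: yellow points in tool-gauge frame relative to TCP
p=np.array(s["eef_pos"]);R=np.array(s["ee_rot"]);G=np.stack([R[:,1],R[:,0],-R[:,2]],1)
for n in o:
    im,d=o[n];P=pts(n,d);h=cv2.cvtColor(im,cv2.COLOR_BGR2HSV).astype(int)
    m=(d>0)&(h[...,0]>18)&(h[...,0]<32)&(h[...,1]>170)&(P[...,2]>.1)&(abs(P[...,1])<.2)&(P[...,0]>.4)&(P[...,0]<.75)
    q=(P[m]-p)@G
    print(n,len(q),"gx",np.percentile(q[:,0],[1,5,50,95,99]).round(4),"gy",np.percentile(q[:,1],[0,1,99,100]).round(4),"gz",np.percentile(q[:,2],[0,1,99,100]).round(4))
    f=(abs(q[:,1])>.045)&(q[:,0]>np.median(q[:,0])) 
    l=np.polyfit(q[f][:,2],q[f][:,0],1); print("front face gx vs gz slope",l.round(4), "std",np.std(q[f][:,0]-np.polyval(l,q[f][:,2])).round(4))
cv2.imwrite("pics/c_crop.png",np.hstack([cv2.resize(o["scene"][0][100:290,180:330],(400,500)),cv2.resize(o["top"][0][100:290,180:330],(400,500))]))
E
```

```text
[ 1.04446952 -0.35487048 -4.85558128] [0.58574551 0.0088791  0.28796915] 9.0
turn total/0.15 [ 0.031  0.01  -0.036]  shift-after-turn/0.03 [ 0.101 -0.171 -0.068]  shift now-frame [ 0.1   -0.171 -0.069]
scene 511 gx [-0.0135 -0.0107  0.0087  0.0186  0.0193] gy [-0.0617 -0.0604  0.0616  0.0619] gz [-0.135  -0.128   0.0057  0.0853]
front face gx vs gz slope [-0.0448  0.0122] std 0.0025
top 76 gx [-0.019  -0.0185 -0.0082 -0.0019 -0.001 ] gy [-0.0646 -0.0641 -0.047  -0.0458] gz [-0.0974 -0.0948  0.0112  0.0116]
front face gx vs gz slope [-0.0069 -0.0061] std 0.0022
```

View pics/c_crop.png

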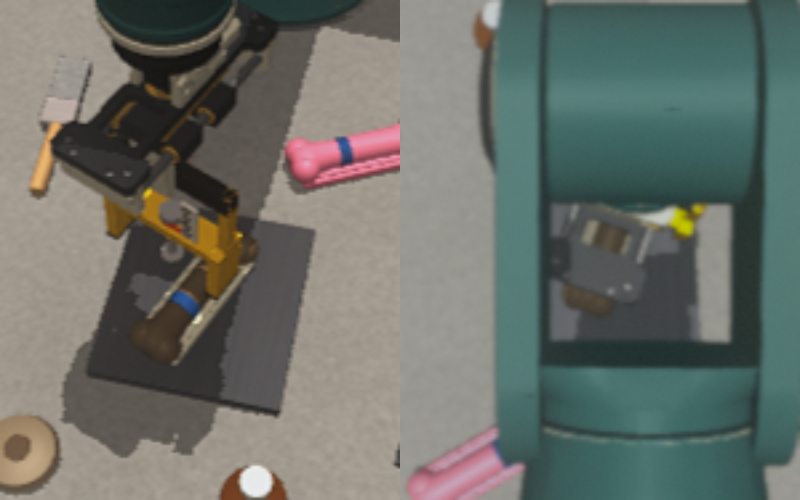

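The view shows the gauge held upright over the plate (frame at (185,225)), with the bone under it and the band at (185,303) in the left crop.

Call:
send_rows --rows '[[[0.1,-0.17,0.3],[0.03,0.01,-0.04],0],[[0,0,0.7],[0,0,0],0],[[0,0,0.7],[0,0,0],0],[[0,0,0.6],[0,0,0],0],[[0,0,0],[0,0,0],0]]'

```text
clock: 9.5
eef_pos: [0.581, 0.0143, 0.2154]
ee_rot: [[0.349, 0.937, -0.005], [0.937, -0.349, 0.0], [-0.002, -0.005, -1.0]]
ft_force: [-0.0, 0.3, -5.1]
gripper_width: 0.0138
grasp_force: 30.0
```

```bash
cat > meas.py <<'E'
from h import *
import sys
o=grab(sys.argv[1]); s=arm.sense(); print(s["ft_force"],s["eef_pos"],s["clock"])
p=np.array(s["eef_pos"]);R=np.array(s["ee_rot"]);G=np.stack([R[:,1],R[:,0],-R[:,2]],1)
im,d=o["scene"];P=pts("scene",d);h=cv2.cvtColor(im,cv2.COLOR_BGR2HSV).astype(int)
m=(d>0)&(h[...,0]>18)&(h[...,0]<32)&(h[...,1]>170)&(np.linalg.norm(P-p,axis=2)<.17)
q=(P[m]-p)@G
print("gy",q[:,1].min().round(4),q[:,1].max().round(4),"gz",q[:,2].min().round(4))
for y0 in (-1,1):
    f=(abs(q[:,1]-y0*.056)<.008)&(q[:,0]>.010)&(q[:,2]<0)
    if f.sum()>15: 
        l=np.polyfit(q[f][:,2],q[f][:,0],1);print("front leg",y0,f.sum(),"gx at bar, tilt",l[1].round(4),l[0].round(4),"at -.137",np.polyval(l,-.137).round(4))
b=(d>0)&(h[...,0]>100)&(h[...,0]<125)&(h[...,1]>120)&(np.linalg.norm(P-[.582,.0135,.05],axis=2)<.04)
if b.sum(): print("band",b.sum(),P[b].mean(0).round(4))
go([.582,.0135,.153],tool(gframe(-20.5)),s)
E
python3 meas.py d
```

```text
[-0.13267692 -0.13949737 -4.328492  ] [0.58198876 0.01430689 0.2186849 ] 9.6
gy -0.0619 0.0619 gz -0.1368
front leg -1 25 gx at bar, tilt 0.0175 0.014 at -.137 0.0156
front leg 1 66 gx at bar, tilt 0.0124 -0.0325 at -.137 0.0168
band 32 [0.5852 0.0172 0.0527]
turn total/0.15 [-0.006  0.002  0.01 ]  shift-after-turn/0.03 [-0.025  0.01   2.189]  shift now-frame [-0.024  0.012  2.189]
```

Call:
send_rows --rows '[[[0,0,0.6],[0,0,0],0],[[0,0,0.6],[0,0,0],0],[[0,0,0.5],[0,0,0],0],[[0,0,0.2],[0,0,0],0],[[0,0,0.1],[0,0,0],0],[[0,0,0.1],[0,0,0],0],[[0,0,0],[0,0,0],0]]'

```text
clock: 10.3
eef_pos: [0.5822, 0.0141, 0.1567]
ee_rot: [[0.349, 0.937, 0.0], [0.937, -0.349, -0.0], [-0.0, 0.0, -1.0]]
ft_force: [-3.8, -2.1, 3.6]
gripper_width: 0.0139
grasp_force: 30.0
```

```bash
python3 meas.py e
```

```text
[-3.32307368 -3.37244446  7.2334906 ] [0.58216586 0.01408457 0.15667217] 10.4
gy -0.0618 0.0624 gz -0.1402
front leg 1 51 gx at bar, tilt 0.0129 -0.0318 at -.137 0.0173
turn total/0.15 [0.002 0.002 0.009]  shift-after-turn/0.03 [-0.02   0.002  0.122]  shift now-frame [-0.02   0.002  0.122]
```

Contact. I open slightly so that the gauge stands by itself, flat on the plate, and let it read.

Call:
send_rows --rows '[[[0,0,0],[0,0,0],0.3],[[0,0,0],[0,0,0],0.3],[[0,0,0],[0,0,0],0.3],[[0,0,0],[0,0,0],0.3],[[0,0,0],[0,0,0],0.3],[[0,0,0],[0,0,0],0.3]]'

```text
clock: 11.0
eef_pos: [0.582, 0.0143, 0.1555]
ee_rot: [[0.349, 0.937, -0.001], [0.937, -0.349, 0.0], [-0.0, -0.001, -1.0]]
ft_force: [-0.7, -0.6, -0.6]
gripper_width: 0.0279
grasp_force: 0.0
```

```bash
python3 meas.py f; python3 - <<'E'
from h import *
im,d=load("f","scene")
cv2.imwrite("pics/f_crop.png",cv2.resize(im[150:270,200:320],(600,600),interpolation=cv2.INTER_CUBIC))
P=pts("scene",d);h=cv2.cvtColor(im,cv2.COLOR_BGR2HSV).astype(int)
m=(d>0)&(h[...,0]>18)&(h[...,0]<32)&(h[...,1]>170)&(np.linalg.norm(P-[.582,.0135,.1],axis=2)<.15)
G=gframe(-20.5); q=(P[m]-[.582,.0135,.016])@G
print("gz top bridge etc",np.percentile(q[:,2],[0,1,99,100]).round(4))
br=(abs(q[:,1])<.045)&(q[:,2]>.04)&(q[:,2]<.08); print("bridge z",np.percentile(q[br][:,2],[2,50,98]).round(4),"gx",np.percentile(q[br][:,0],[2,50,98]).round(4))
E
```

```text
[-0.52641288 -0.19617039 -0.57062188] [0.58201472 0.01428694 0.15545834] 11.1
gy -0.0618 0.0613 gz -0.1402
front leg 1 50 gx at bar, tilt 0.0123 -0.0397 at -.137 0.0177
turn total/0.15 [-0.004  0.002  0.01 ]  shift-after-turn/0.03 [-0.025  0.009  0.082]  shift now-frame [-0.025  0.009  0.082]
gz top bridge etc [-0.0008  0.011   0.1472  0.1498]
bridge z [0.0582 0.0659 0.0685] gx [-0.0137  0.0088  0.0151]
```

View pics/f_crop.png

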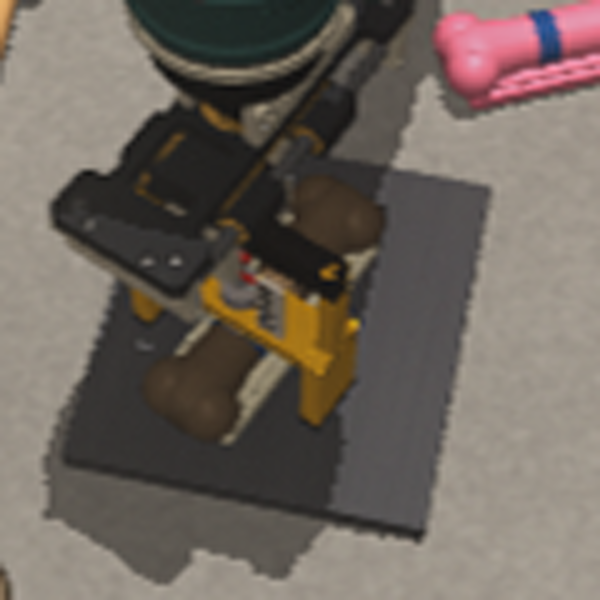

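The crop shows the gauge standing astride the bone, near leg on the plate at (325,400), bridge over the band at (260,350), and fingers clear. I hold one second more and then regrip.

Call:
send_rows --rows '[[[0,0,0],[0,0,0],0.3],[[0,0,0],[0,0,0],0.3],[[0,0,0],[0,0,0],0.3],[[0,0,0],[0,0,0],0.3],[[0,0,0],[0,0,0],0.3],[[0,0,0],[0,0,0],0.3],[[0,0,0],[0,0,0],0.3],[[0,0,0],[0,0,0],0.3]]'

```text
clock: 11.9
eef_pos: [0.582, 0.0143, 0.1555]
ee_rot: [[0.349, 0.937, -0.001], [0.937, -0.349, 0.0], [-0.0, -0.001, -1.0]]
ft_force: [-0.6, -0.2, 0.6]
gripper_width: 0.0281
grasp_force: 0.0
```

Call:
send_rows --rows '[[[0,0,0.08],[0,0,0],0.3],[[0,0,0],[0,0,0],0],[[0,0,0],[0,0,0],0],[[0,0,0],[0,0,0],0],[[0,0,0],[0,0,0],0],[[0,0,0],[0,0,0],0],[[0,0,0],[0,0,0],0],[[0,0,0],[0,0,0],0]]'

```text
clock: 12.7
eef_pos: [0.582, 0.0143, 0.153]
ee_rot: [[0.349, 0.937, -0.001], [0.937, -0.349, 0.0], [-0.0, -0.001, -1.0]]
ft_force: [0.0, -0.6, -2.3]
gripper_width: 0.0138
grasp_force: 30.0
```

Call:
send_rows --rows '[[[0,0,-0.2],[0,0,0],0],[[0,0,-0.4],[0,0,0],0],[[0,0,-0.7],[0,0,0],0],[[0,0,-1],[0,0,0],0],[[0,0,-1],[0,0,0],0],[[0,0,-0.7],[0,0,0],0],[[0,0,0],[0,0,0],0]]'

```text
clock: 13.4
eef_pos: [0.5827, 0.0143, 0.277]
ee_rot: [[0.349, 0.937, 0.004], [0.937, -0.349, -0.0], [0.001, 0.004, -1.0]]
ft_force: [0.2, 0.7, -6.2]
gripper_width: 0.0136
grasp_force: 30.0
```

```bash
python3 - <<'E'
from h import *
o=grab("g")
s=arm.sense();print(s["ft_force"],s["eef_pos"],s["clock"],s["gripper_width"])
im,d=o["scene"];P=pts("scene",d);h=cv2.cvtColor(im,cv2.COLOR_BGR2HSV).astype(int)
b=(d>0)&(h[...,0]>100)&(h[...,0]<125)&(h[...,1]>120)&(np.linalg.norm(P-[.582,.0135,.05],axis=2)<.04); print("band",b.sum(),P[b].mean(0))
yaw=-7.7; G=gframe(yaw); seat=np.array([.576,.3295,0])
s_=s; 
go(seat-.10*G[:,0]+[0,0,.290],tool(G),s)   # 100 mm in front of seat
E
```

```text
[-0.34527669 -0.50017362 -5.80930299] [0.58194315 0.01428569 0.27267032] 13.5 0.013692473768625531
band 44 [0.58376132 0.01692509 0.05270758]
turn total/0.15 [-6.00e-03  1.00e-03 -1.48e+00]  shift-after-turn/0.03 [10.386 -4.937 -0.578]  shift now-frame [ 9.044 -7.103 -0.575]
```

Call:
send_rows --rows '[[[0,0,-0.3],[0,0,-0.74],0],[[0,0,-0.3],[0,0,-0.74],0],[[0,-1,0],[0,0,0],0],[[0,-1,0],[0,0,0],0],[[0.3,-1,0],[0,0,0],0],[[0.6,-1,0],[0,0,0],0],[[1,-0.9,0],[0,0,0],0],[[1,0,0],[0,0,0],0]]'

```text
clock: 14.3
eef_pos: [0.4456, 0.121, 0.2903]
ee_rot: [[0.134, 0.991, -0.001], [0.991, -0.134, 0.0], [-0.0, -0.001, -1.0]]
ft_force: [2.0, 0.2, -5.2]
gripper_width: 0.014
grasp_force: 30.0
```

Call:
send_rows --rows '[[[1,0,0],[0,0,0],0],[[1,0,0],[0,0,0],0],[[1,0,0],[0,0,0],0],[[1,0,0],[0,0,0],0],[[1,0,0],[0,0,0],0],[[1,0,0],[0,0,0],0],[[1,0,0],[0,0,0],0],[[0.4,0,0],[0,0,0],0]]'

```text
clock: 15.1
eef_pos: [0.4774, 0.342, 0.2886]
ee_rot: [[0.133, 0.991, -0.004], [0.991, -0.133, -0.001], [-0.002, -0.003, -1.0]]
ft_force: [0.2, 0.7, -6.0]
gripper_width: 0.0135
grasp_force: 30.0
```

```bash
cat > hk.py <<'E'
from h import *
import sys
s=arm.sense();print(s["ft_force"],s["eef_pos"],s["clock"])
G=gframe(-7.7); seat=np.array([.576,.3295,0])
print("TCP in hook",((np.array(s["eef_pos"])-seat)@G).round(4))
for dx,z in eval(sys.argv[1]): print(dx,z);go(seat+dx*G[:,0]+[0,0,z],tool(G),s)
E
python3 hk.py "[(-.1,.233),(.012,.233)]"
python3 - <<'E'
from h import *
o=grab("i")
cv2.imwrite("pics/i.png",np.hstack([cv2.resize(o["scene"][0][150:310,300:440],(400,457)),cv2.resize(o["top"][0][110:270,80:220],(400,457))]))
im,d=o["scene"];P=pts("scene",d);h=cv2.cvtColor(im,cv2.COLOR_BGR2HSV).astype(int)
red=(d>0)&((h[...,0]<5)|(h[...,0]>175))&(h[...,1]>180)&(h[...,2]>60)&(P[...,2]>.15)&(P[...,1]>.1)&(P[...,0]>.5)
q=(P[red]-[.576,.3295,0])@gframe(-7.7)
for sgn in (-1,1):
    k=q[q[:,1]*sgn>0]; print(sgn,len(k),"y",np.median(k[:,1]).round(4),"x",k[:,0].min().round(4),k[:,0].max().round(4),"z",np.median(k[:,2]).round(4),k[:,2].max().round(4))
E
```

```text
[ 0.23869445  0.67624947 -5.97524403] [0.47740497 0.34204407 0.28863072] 15.1
TCP in hook [-0.0994 -0.0008  0.2886]
-0.1 0.233
turn total/0.15 [-0.022  0.013  0.009]  shift-after-turn/0.03 [ 0.026 -0.02   1.854]  shift now-frame [ 0.03  -0.014  1.854]
0.012 0.233
turn total/0.15 [-0.022  0.013  0.009]  shift-after-turn/0.03 [0.026 3.713 1.854]  shift now-frame [0.024 3.719 1.842]
-1 113 y -0.0339 x -0.0296 0.0838 z 0.1858 0.208
1 129 y 0.0337 x -0.0291 0.0835 z 0.1857 0.2083
```

View pics/i.png

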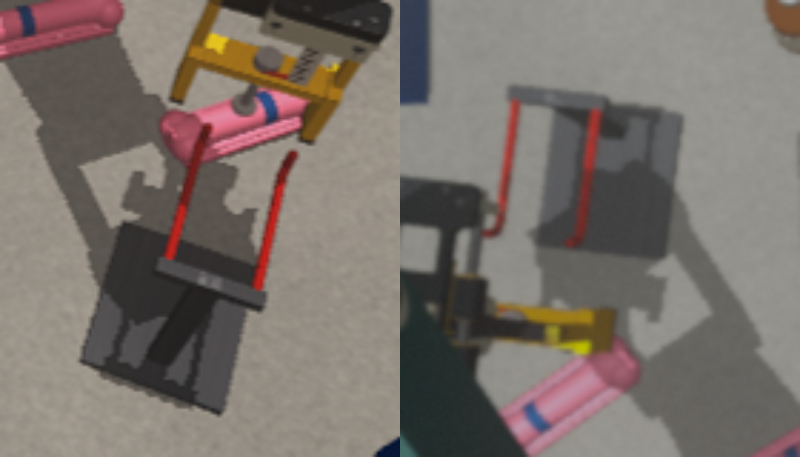

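The view shows the gauge held in front of the two red prongs (tips at (207,130) and (292,155) in the left crop) and square to them. I lower it to window height, go forward over the tips, then lower onto the prongs.

Call:
send_rows --rows '[[[0.03,0,0.6],[-0.02,0.01,0.01],0],[[0,0,0.7],[0,0,0],0],[[0,0,0.55],[0,0,0],0],[[0,0,0],[0,0,0],0],[[0,0,0],[0,0,0],0]]'

```text
clock: 15.7
eef_pos: [0.478, 0.3407, 0.2359]
ee_rot: [[0.136, 0.991, 0.002], [0.991, -0.136, 0.001], [0.001, 0.002, -1.0]]
ft_force: [0.2, 0.4, -4.7]
gripper_width: 0.0136
grasp_force: 30.0
```

```bash
python3 hk.py "[(.012,.233)]"
```

```text
[ 0.20355324  0.42690062 -4.74131378] [0.47803456 0.34069351 0.23588075] 15.7
TCP in hook [-0.0986 -0.002   0.2359]
0.012 0.233
turn total/0.15 [ 0.015 -0.008 -0.012]  shift-after-turn/0.03 [0.068 3.686 0.096]  shift now-frame [0.074 3.686 0.104]
```

Call:
send_rows --rows '[[[0.05,0.4,0.1],[0,0,0],0],[[0,0.7,0],[0,0,0],0],[[0,0.8,0],[0,0,0],0],[[0,0.8,0],[0,0,0],0],[[0,0.6,0],[0,0,0],0],[[0,0.4,0],[0,0,0],0],[[0,0,0],[0,0,0],0],[[0,0,0],[0,0,0],0]]'

```text
clock: 16.5
eef_pos: [0.5883, 0.3276, 0.233]
ee_rot: [[0.136, 0.991, 0.002], [0.991, -0.136, 0.001], [0.002, 0.002, -1.0]]
ft_force: [-0.7, -0.3, -5.5]
gripper_width: 0.0138
grasp_force: 30.0
```

```bash
python3 hk.py "[(.012,.197)]"
```

```text
[-0.7261128  -0.32089207 -5.50413984] [0.58827011 0.32758301 0.23303558] 16.5
TCP in hook [ 0.0124 -0.0003  0.233 ]
0.012 0.197
turn total/0.15 [ 0.015 -0.01  -0.011]  shift-after-turn/0.03 [ 0.009 -0.014  1.201]  shift now-frame [ 0.007 -0.017  1.201]
```

Call:
send_rows --rows '[[[0,0,0.4],[0.01,-0.01,-0.01],0],[[0,0,0.4],[0,0,0],0],[[0,0,0.2],[0,0,0],0],[[0,0,0.1],[0,0,0],0],[[0,0,0.06],[0,0,0],0],[[0,0,0],[0,0,0],0],[[0,0,0],[0,0,0],0]]'

```text
clock: 17.2
eef_pos: [0.5884, 0.3277, 0.1985]
ee_rot: [[0.134, 0.991, 0.001], [0.991, -0.134, 0.0], [0.0, 0.001, -1.0]]
ft_force: [-0.3, -0.2, -5.9]
gripper_width: 0.0141
grasp_force: 30.0
```

Call:
send_rows --rows '[[[0,0,0.05],[0,0,0],0],[[0,0,0],[0,0,0],0],[[0,0,0],[0,0,0],0]]'

```text
clock: 17.5
eef_pos: [0.5884, 0.3276, 0.1971]
ee_rot: [[0.134, 0.991, 0.002], [0.991, -0.134, 0.0], [0.0, 0.002, -1.0]]
ft_force: [0.7, 0.5, -0.4]
gripper_width: 0.0134
grasp_force: 30.0
```

Force is gone: the bar rests on the prongs. I open gently, then withdraw upward.

Call:
send_rows --rows '[[[0,0,0],[0,0,0],0.2],[[0,0,0],[0,0,0],0.25],[[0,0,0],[0,0,0],0.35],[[0,0,0],[0,0,0],0.45],[[0,0,0],[0,0,0],0.5],[[0,0,0],[0,0,0],0.5],[[0,0,0],[0,0,0],0.5],[[0,0,0],[0,0,0],0.5]]'

```text
clock: 18.3
eef_pos: [0.5883, 0.3276, 0.1966]
ee_rot: [[0.134, 0.991, 0.001], [0.991, -0.134, -0.0], [-0.0, 0.001, -1.0]]
ft_force: [-0.4, -0.2, -0.0]
gripper_width: 0.0465
grasp_force: 0.0
```

Call:
send_rows --rows '[[[0,0,-0.3],[0,0,0],0.5],[[0,0,-0.5],[0,0,0],0.5],[[0,0,-1],[0,0,0],0.5],[[0,0,-1],[0,0,0],0.5],[[0,0,-1],[0,0,0],0.5],[[0,0,-1],[0,0,0],0.5],[[0,0,-1],[0,0,0],0.5],[[0,0,0],[0,0,0],0.5]]'

```text
clock: 19.1
eef_pos: [0.5883, 0.3278, 0.3772]
ee_rot: [[0.134, 0.991, 0.007], [0.991, -0.134, 0.003], [0.004, 0.007, -1.0]]
ft_force: [-0.1, 0.3, -0.1]
gripper_width: 0.0466
grasp_force: 0.0
```

Call:
send_rows --rows '[[[0,-1,0],[0,0,0],0.5],[[0,-1,0],[0,0,0],0.5],[[0,-1,0],[0,0,0],0.5],[[0,-1,0],[0,0,0],0.5],[[0,-1,0],[0,0,0],0.5],[[0,0,0],[0,0,0],0.5],[[0,0,0],[0,0,0],0.5],[[0,0,0],[0,0,0],0.5]]'

```text
clock: 19.9
eef_pos: [0.44, 0.3476, 0.3706]
ee_rot: [[0.134, 0.991, 0.001], [0.991, -0.134, -0.0], [-0.0, 0.001, -1.0]]
ft_force: [1.0, -0.8, 0.3]
gripper_width: 0.0466
grasp_force: 0.0
```

```bash
python3 - <<'E'
from h import *
o=grab("j")
cv2.imwrite("pics/j.png",np.hstack([cv2.resize(o["scene"][0][150:310,300:440],(400,457)),cv2.resize(o["top"][0][110:270,80:220],(400,457))]))
im,d=o["scene"];P=pts("scene",d);h=cv2.cvtColor(im,cv2.COLOR_BGR2HSV).astype(int)
q=(P-[.576,.3295,0])@gframe(-7.7)
near=(d>0)&(abs(q[...,0])<.07)&(abs(q[...,1])<.08)
b=q[near&(h[...,2]<70)&(q[...,2]>.175)&(q[...,2]<.23)]; print("bar",len(b),b.min(0).round(4),b.max(0).round(4))
y=q[near&(h[...,0]>18)&(h[...,0]<32)&(h[...,1]>170)&(q[...,2]>.04)]; print("yel",y.min(0).round(4),y.max(0).round(4))
f=(abs(abs(y[:,1])-.056)<.008)&(y[:,0]>.02); l=np.polyfit(y[f][:,2],y[f][:,0],1); print("tilt",l,f.sum())
b=(d>0)&(h[...,0]>100)&(h[...,0]<125)&(h[...,1]>120)&(np.linalg.norm(P-[.582,.0135,.05],axis=2)<.04); print("band",b.sum(),P[b].mean(0))
E
```

```text
bar 541 [-0.0264 -0.0639  0.1831] [0.0225 0.0581 0.2118]
yel [-0.0024 -0.0639  0.0667] [0.0338 0.058  0.2096]
tilt [-0.12747683  0.04270594] 119
band 47 [0.58371471 0.01622826 0.05274526]
```

View pics/j.png

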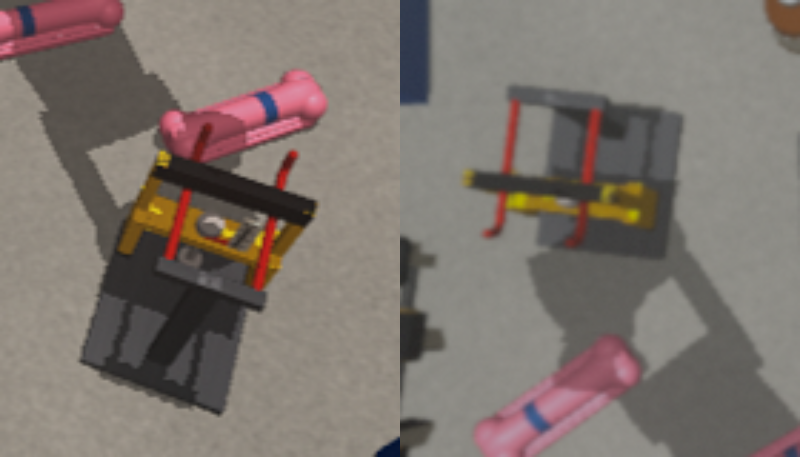

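The gauge hangs with its bar across both prongs (bar at (235,190) in the left crop, (540,185) in the right) and the gripper is clear. I check stillness and tilt once more.

Call:
send_rows --rows '[[[0,0,0],[0,0,0],0.5],[[0,0,0],[0,0,0],0.5],[[0,0,0],[0,0,0],0.5],[[0,0,0],[0,0,0],0.5],[[0,0,0],[0,0,0],0.5],[[0,0,0],[0,0,0],0.5]]'

```text
clock: 20.6
eef_pos: [0.4394, 0.3477, 0.3705]
ee_rot: [[0.134, 0.991, 0.001], [0.991, -0.134, -0.0], [-0.0, 0.001, -1.0]]
ft_force: [-0.1, -0.2, -0.2]
gripper_width: 0.0467
grasp_force: 0.0
```

```bash
python3 - <<'E'
from h import *
grab("k")
for t in "jk":
    im,d=load(t,"scene");P=pts("scene",d);h=cv2.cvtColor(im,cv2.COLOR_BGR2HSV).astype(int)
    q=(P-[.576,.3295,0])@gframe(-7.7)
    y=q[(d>0)&(abs(q[...,0])<.07)&(abs(q[...,1])<.08)&(h[...,0]>15)&(h[...,0]<32)&(h[...,1]>150)&(q[...,2]>.04)]
    print(t,[(z,np.percentile(y[(abs(y[:,2]-z)<.015)][:,0],[5,95]).round(4).tolist()) for z in (.075,.1,.13,.16,.19)])
print(cv2.absdiff(load("j","scene")[0],load("k","scene")[0])[150:310,300:440].max())
E
```

```text
j [(0.075, [0.0044, 0.0321]), (0.1, [0.0067, 0.0321]), (0.13, [0.0015, 0.0306]), (0.16, [0.0116, 0.0239]), (0.19, [0.0137, 0.0377])]
k [(0.075, [0.0038, 0.0315]), (0.1, [0.0063, 0.0323]), (0.13, [0.0016, 0.0306]), (0.16, [0.0116, 0.0244]), (0.19, [0.0136, 0.0376])]
77
```

```bash
python3 -c "
from workcell import arm; print(arm.close_job())"
```

```text
the job is handed in; nothing more can be done
None
```

The gauge stood astride the bone at the blue band for over a second; it now hangs upright and still across both prongs, the fossil has not moved, and I handed the job in at about 21 s; I never saw the foot reading itself, and no verdict came back.

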